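# Nest a round die in the V rails and clamp it

## Robot

A 6-joint arm with a two-finger parallel gripper is mounted at the origin on the work surface. World frame = base frame: x ahead of the robot, y to its left, z up, the work surface at z = 0. Lengths are in mm, angles in rad, forces in N, time in s.
With the tool pointing down it reaches from about 400 to 925 mm from the base axis. Payload 12.5 kg.
Tool frame: the origin (TCP) lies at the very end of the fingers, on their centre line; the grasp point (between the pads) lies grip_depth behind it (grip_depth is the distance from the TCP to the grasp point, in mm); z points along the fingers, y is the line along which they close (so a half turn about z gives the same grasp; the last joint's range is limited). The gripper opens to 95 mm and grips with 3 to 60 N. Pads are 20 mm wide; open, the fingers measure 119 mm over their backs; the gripper's body (75 mm by 180 mm) begins 59 mm behind the grasp point.
Start: joints at [-1.239, 0.491, 1.559, -0, 1.092, -0.106], TCP at [264.992, -566.062, 214.661] pointing down, gripper open.
Joint ranges: [-3.1, 3.1], [-0.84, 2.19], [0.05, 2.79], [-1.13, 4.28], [0.06, 2.93], [-2.69, 2.69]. Speed limits (rad/s): [2.22, 2.22, 2.79, 3.14, 3.14, 3.14].

## Interface

Orientations are given as [roll, pitch, yaw] about the fixed x, y, z axes, in that order (R = Rz(yaw) Ry(pitch) Rx(roll)).
In Python, from cell import state, read_camera, job_done, grip_depth gives the robot as it stands.
- The arm moves only by the tool drive_tool, never from a script. Its argument "targets" is a list of rows, each an object with "jaw": the opening, from 0 (shut) to 1 (fully open); "travel": the shift along the tool's x, y, z in m, a list of three; "twist": the turn about the tool's z in rad. In form: [{"jaw": jaw, "travel": [tx, ty, tz], "twist": twist}, ...]. A call has 1 to 8 rows; each row is the pose to reach, as a shift and turn from the pose commanded when the call began, along the tool's axes at that moment; what a row does not reach only later rows make up. A row lasts 1/12 s, in which the tool goes at most 41.7 mm and 7.16 degrees, less where a joint would pass 70% of its speed; a pose out of reach is approached as far as the arm can. A call with a gripper value outside its range is refused whole. The fingers move at their own pace and stop on an object; the grip force is fixed at half the most. Time passes only in rows, so rows that repeat a pose let the fingers close. It gives the time, the measured TCP pose, the force, the opening and the grip force at its end, in the units of the state.
- state(): the state, without advancing time (a new reading comes with each control period).
- read_camera(name): name is "side" or "top" or "wrist"; returns a dict with "frame" (480x640x3 uint8, red, green, blue), "fx", "fy", "cx", "cy" (pixels), "R" (3x3) and "t" (3): a world point X has camera coordinates R X + t. Camera axes: x right, y down, z forward; pixel columns grow to the right and rows downward; lengths in mm; the calibration is good to about 2 mm. A picture is of the moment at which its call begins. There is no depth.
- job_done(): hands the job in; it is judged then, once.
The state is a dict: "t": time; "joints": joint angles; "qvel": joint speeds; "tau": joint torques, N m; "eef_pos": TCP position; "tcp_rot": TCP orientation; "ft_force": force on the tool from outside, world axes, zero at the start; "moment": the same for the moment, N m; "opening": opening from 0.0 (shut) to 1.0 (fully open); "grip_force": force on a finger pad.
Only numpy, scipy, OpenCV 4.12 (cv2) and the standard library are available. Lean on these libraries where they do the work, as an engineer would, in place of code of your own. Each camera call takes 0.05 s, during which the arm holds its last target. There are 200 camera calls.

## Task

Slide the larger round steel die along the pale work slab, without picking it up, into the V of the two steel rails until it rests against both of them, while the clamp arm stays parked open. Then turn the clamp's knob clockwise until the arm bears on the die and the knob slips, and keep turning for about another eighth of a turn of slip. Leave the die home and upright with the arm against it, and leave the small die and the other things on the bench where they are.

Things in the scene. Friction and masses are not known exactly. Their poses are not given: they have to be found in the camera images.
- slab: Pale, smooth, plaster-coloured fixed slab, 270 x 360 x 20 mm (x, y, z), lying flat on the bench; origin at the centre of its underside, top 20 mm above it. Bolted on it, two steel rails (each 90 long, 14 thick, 24 mm high) form a V, each rail 40 degrees off the slab's y axis, open towards the slab's +y and narrowing towards -y; the mouth is 135 mm wide, 35 mm to the +y side of nest_home. The clamp's pivot stands at slab x = -100, y = -45 mm, beside the mouth.
- nest_home (a point): Point on the slab's top where the axis of the large die stands when it touches both rails: slab x = 0, y = -90 mm, z = 20 mm. Axes are those of the slab; the die goes in along -y.
- die: The larger round steel die: solid upright cylinder 60 mm in diameter, 36 mm high, about 0.5 to 0.85 kg, with a dark round recess drawn on its top; it slides on slab and rails with a friction of about 0.3; it stands on the +y (open) side of the rails. Origin at the centre of its underside, z up.
- clamp_arm (a joint): Angle (rad) of the clamp arm about its upright pivot; 0: it points along the slab's +y; grows clockwise seen from above; starts parked open between 0.1 and 0.35 and bears on the back of the nested die at about 1.65. The arm is a flat steel bar 14 mm wide and 115 mm long from the pivot, lying 11 to 25 mm above the slab's top. It stays where it is left and turns with the knob (0.04 N m).
- clamp_end (a point): Centre of the rounded end of the clamp arm, 108 mm from the pivot, 18 mm above the slab's top.
- clamp_knob (a joint): How far (rad) the knob has slipped on the arm's spindle through its torque-limiting clutch, clockwise positive, 0 at the start. While the arm is free to turn the two go round together; once the arm is stopped, the knob slips on at 0.2 N m and keeps what it has slipped.
- knob_grip (a point): On the pivot axis, at the height to grip the knob: a black upright bar 46 mm long (this point's y axis), 14 mm thick (its x axis; squeeze across this), standing 11 mm above this point and reaching 24 mm below it to the top of a 38 mm wide aluminium disc that turns with it; this point is 65 mm above the slab's top. The knob turns about z; it sits on a rubber mount that gives up to 3 mm sideways (4 N per mm).
- small_die: Smaller round steel die, 40 mm in diameter, 24 mm high, standing on the slab beside the rails' mouth on the side away from the clamp; leave it. Origin at the centre of its underside.
- dish: White ceramic dish, 68 mm wide, 16 mm high, on the slab; leave it. Origin under its centre.
- bottle: White plastic bottle, 48 mm wide, 85 mm high, on the bench; leave it. Origin under its centre.
- tweezers: Dark steel tweezers, 160 mm long, 8 mm high, lying on the bench along their x axis; leave them. Origin under the middle.
- hammer: Hammer with wooden handle lying on the bench along its x axis; leave it. Origin underneath.
Things that resemble listed ones, but are neither listed nor needed, are in the scene too. What is shaped like the die but orange, purple or yellow is not meant.

How it is judged (in metres and radians):
On the way, in this order (a step that is already met when the one before it is completed fails the run):
1. the large die rests home against both rails (within 3 mm) while the clamp arm is still parked open (horizontal distance between die and nest_home below 0.003 m and angle between die's own z axis and vertical below 0.05 rad and value of joint clamp_arm below 0.8 rad and linear speed of die below 0.01 m/s), for 0.2 s.
2. the arm has swung against the nested die and the knob has slipped by more than 0.4 rad (horizontal distance between die and nest_home below 0.003 m and value of joint clamp_arm above 1.6 rad and value of joint clamp_knob above 0.4 rad), for 0.2 s.
At the end, for the whole second after the job is handed in: The large die stands upright on the slab with its axis within 3 mm of nest_home, at rest; the clamp arm is against it (its joint above 1.6 rad, that is within about 4 mm of touching) and the knob has slipped clockwise by more than 0.4 rad (all of step 2 and angle between die's own z axis and vertical below 0.05 rad and linear speed of die below 0.01 m/s and z of die in the frame of slab below 0.023 m).
It fails at once if the large die is lifted more than 8 mm off the slab (z of die in the frame of slab above 0.028 m).
It fails at once if the large die is tipped by more than 0.25 rad (angle between die's own z axis and vertical above 0.25 rad).
It fails at once if the clutch is slipped by more than 0.3 rad with the die not in the nest (value of joint clamp_knob above 0.3 rad and horizontal distance between die and nest_home above 0.01 m).
It fails at once if the small die or another thing on the bench is moved more than 20 mm (distance of any of small_die, dish, bottle, tweezers, hammer from where it was at the start of the episode above 0.02 m).
It also fails if it takes over 64 s, if anything falls off the work surface, if the arm or the gripper's body presses on something with over 40 N, if the wrist force passes 120 N, or if a joint passes its speed limit or range.

## Working session

There is one attempt and no reset: what is moved stays moved. The work goes in short steps, Python scripts to look and compute and a tool call to move; the robot and the scene stay as the last step left them, time stands still between calls to the robot, and variables do not carry over. Pictures are saved under pics/ and viewed, at most 10 in all, crops included, and the job is handed in when it is done.

Besides the shell and the picture viewer there is one more tool, called after "Emit:" as name(argument=value, ...), one argument or row to a line, values as JSON. drive_tool: Moves the arm, as the interface text tells. Its arguments: {"type":"object","properties":{"targets":{"type":"array"}},"required":["targets"]}

```bash
mkdir -p pics; python3 - <<'E'
from cell import *
import cv2,json
s=state();print(s, grip_depth)
for n in ("top","side"):
    c=read_camera(n);cv2.imwrite(f"pics/{n}0.png",c["frame"][:,:,::-1])
    print(n,c["fx"],c["fy"],c["cx"],c["cy"],c["R"],c["t"])
E
```

```text
{'t': 0.0, 'joints': array([-1.23862836e+00,  4.91576449e-01,  1.55945042e+00, -8.58731994e-06,
        1.09167379e+00, -1.05628583e-01]), 'qvel': array([-0.0006391 , -0.00120364, -0.0004046 ,  0.00019716, -0.00176931,
       -0.00195454]), 'tau': array([-6.50608454e-04, -6.12646222e+01, -2.58192211e+01,  6.92373002e-02,
        4.81883681e-02, -8.91082459e-05]), 'eef_pos': array([ 264.89021332, -565.82817201,  214.05091362]), 'tcp_rot': array([-3.14049002e+00, -1.09246380e-04,  4.37800456e-01]), 'ft_force': array([-0.17417121, -0.44765618,  1.80876145]), 'moment': array([ 0.0192137 , -0.06770703, -0.00122156]), 'grip_force': 0.0, 'opening': 1.0006055503090556} 18.8
top 437.08833330580563 437.08833330580563 320.00058314717865 242.7072380349639 [[ 0.0260877  -0.99964064 -0.00616578]
 [-0.99178826 -0.0251093  -0.12540165]
 [ 0.12520177  0.00938659 -0.9920869 ]] [ 33.43429414 589.1230729  929.88750456]
side 577.2801612504413 577.2801612504413 324.2466776598457 240.93742416658145 [[-9.84319894e-01 -1.76390952e-01  7.60050473e-04]
 [-9.11998218e-02  5.05227494e-01 -8.58153699e-01]
 [ 1.50986550e-01 -8.44767075e-01 -5.13392297e-01]] [ 581.55632628  117.35844601 1213.74556013]
```

View pics/top0.png

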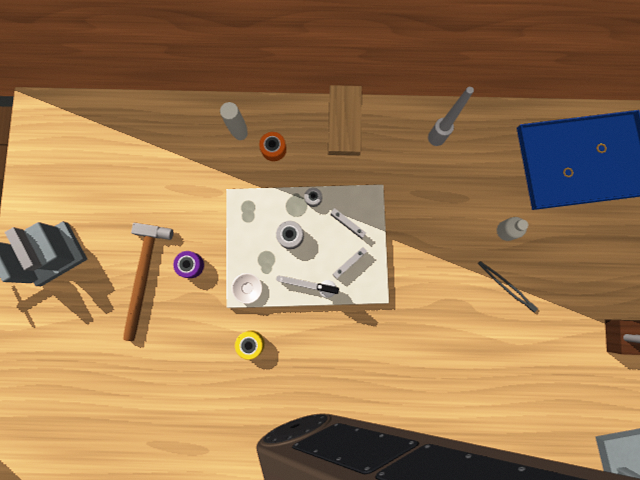

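View pics/side0.png

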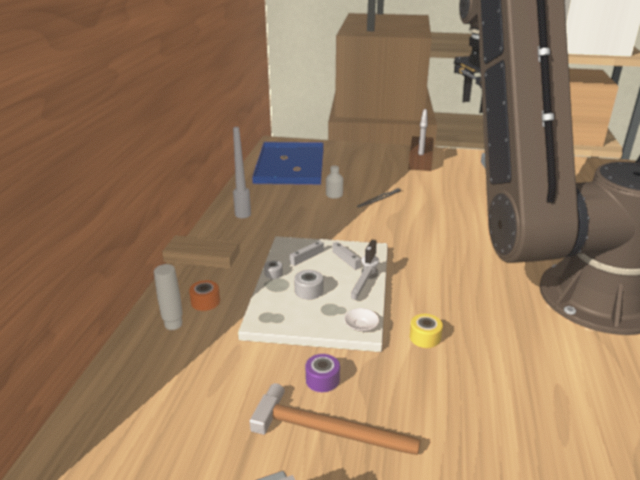

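The top view shows the slab spanning about (226,188)–(388,305). The die is at (289,234), the small die at (313,197), the rails at (348,225) and (350,264), the clamp knob at (328,288) and the dish at (247,289). The V opens to the image left, which is world +y. The side view agrees with this.

```bash
python3 - <<'E'
import cv2
a=cv2.imread("pics/top0.png")[178:318,215:400]
cv2.imwrite("pics/topz.png",cv2.resize(a,None,fx=4,fy=4,interpolation=cv2.INTER_CUBIC))
a=cv2.imread("pics/side0.png")[230:355,235:400]
cv2.imwrite("pics/sidez.png",cv2.resize(a,None,fx=4.5,fy=4.5,interpolation=cv2.INTER_CUBIC))
E
```

```text
(no output)
```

View pics/topz.png

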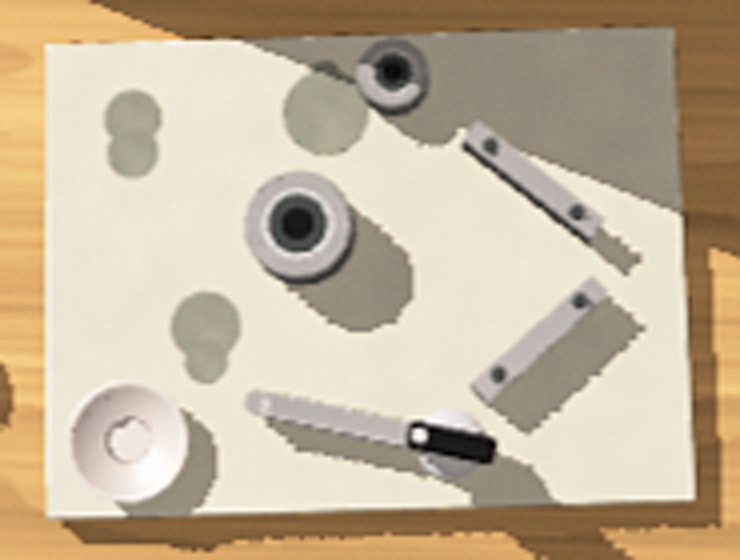

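View pics/sidez.png

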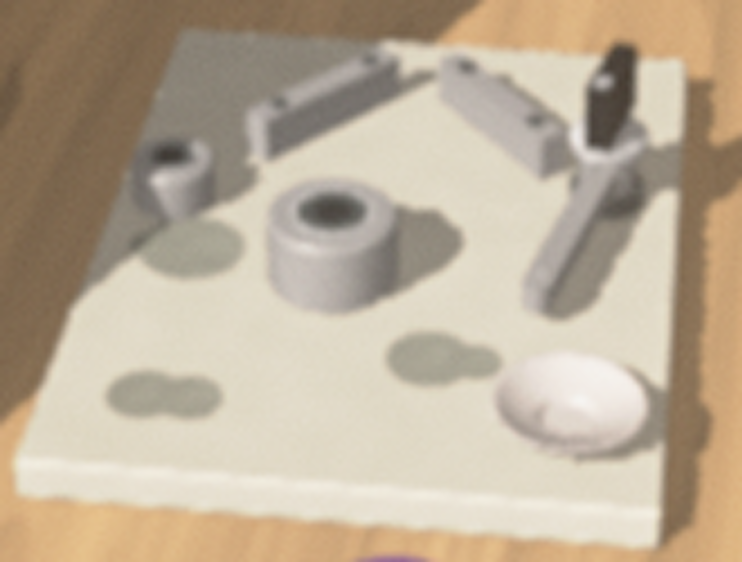

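```bash
cat > h.py <<'E'
import numpy as np,cv2
from cell import *
from scipy.optimize import least_squares
def ray(c,uv):
    d=np.array([(uv[0]-c["cx"])/c["fx"],(uv[1]-c["cy"])/c["fy"],1.]);R=np.array(c["R"])
    return -R.T@c["t"],R.T@d
def onz(c,uv,z):
    o,d=ray(c,uv);return (o+d*(z-o[2])/d[2])[:2]
def proj(c,X):
    p=np.array(c["R"])@X+c["t"];return np.array([c["fx"]*p[0]/p[2]+c["cx"],c["fy"]*p[1]/p[2]+c["cy"]])
rot=lambda a:np.array([[np.cos(a),-np.sin(a)],[np.sin(a),np.cos(a)]])
E
python3 - <<'E'
from h import *
T,S=read_camera("top"),read_camera("side")
tz=lambda p:((np.array(p)+.5)/4-.5)+[215,178]
sz=lambda p:((np.array(p)+.5)/4.5-.5)+[235,230]
C=np.array([(135,180),(135,-180),(-135,-180),(-135,180)])
pt=[tz(p) for p in[(45,44),(674,28),(694,498),(49,518)]]
ps=[sz(p) for p in[(17,460),(183,30),(686,60),(660,512)]]
for nm,sets in(("top",[(T,pt)]),("side",[(S,ps)]),("both",[(T,pt),(S,ps)])):
    r=least_squares(lambda q:np.concatenate([q[:2]+rot(q[2])@k-onz(c,u,20) for c,P in sets for k,u in zip(C,P)]),[500,0,0])
    print(nm,r.x,np.round(r.fun,1))
q=r.x;W=lambda p:q[:2]+rot(q[2])@np.array(p); L=lambda w:rot(-q[2])@(np.array(w)-q[:2])
for n,a,b,z in(("die",(299,227),(332,213),56),("small",(392,76),(173,160),44),("armend",(258,402),(540,285),45),("knobtop",(451,441),(620,50),96)):
    A=onz(T,tz(a),z);B=onz(S,sz(b),z);print(n,A,B,"slab",L(A),L(B))
print("home",W((0,-90)),"pivot",W((-100,-45)))
np.save("q.npy",q)
E
```

```text
top [5.85100617e+02 8.02686380e+01 5.43238982e-02] [ 0.5 -0.2  1.8  0.1 -1.5 -1.4 -0.8  1.6]
side [5.83035178e+02 8.10202047e+01 5.65426439e-02] [ 0.8  1.1  1.5 -1.7 -0.8 -0.3 -1.5  0.9]
both [5.84067898e+02 8.06444213e+01 5.54326639e-02] [-0.7  0.3  1.   0.6 -2.4 -1.2 -2.   1.8  2.1  0.6  2.3 -2.2  0.  -0.5
 -0.3  0.6]
die [602.27260567 115.46377054] [602.75548836 116.96731275] slab [20.10588654 33.75724806] [20.6713302  35.23172707]
small [690.18853356  67.61625715] [689.75856804  69.67425446] slab [105.23581885 -18.88769034] [104.92053561 -16.80903218]
armend [507.2671458  135.28315101] [504.39336302 139.99684928] slab [-73.65556676  58.80989508] [-76.26377636  63.67557298]
knobtop [487.73430667  30.46019252] [484.184987    17.27139922] slab [-98.966044   -44.76985281] [-103.24062751  -57.74174067]
home [589.05428286  -9.21733895] pivot [486.71468996  30.17311325]
```

The two cameras agree on the slab pose to about 2 mm: centre (584, 80.6), yaw 0.055. The die is at slab (20, 34.5) and the pivot sits where it should. My plan is to grip the die low along slab y and drag it to just short of home. Then I'll nudge it in with closed fingers and turn the knob.

```bash
cat >> h.py <<'E'
try:
    q=np.load("q.npy")
    W=lambda p:q[:2]+rot(q[2])@np.array(p); L=lambda w:rot(-q[2])@(np.array(w)-q[:2])
except Exception: pass
def to(xy,z,yaw):
    s=state();p=s["eef_pos"];y=s["tcp_rot"][2];d=rot(-y)@(np.array(xy)-p[:2])
    print("t",round(s["t"],2),"travel m",np.round([d[0]/1e3,-d[1]/1e3,(p[2]-z)/1e3],4),"twist",round(y-yaw,3),"slab",L(p[:2]).round(1),"z",p[2].round(1),"yaw",round(y,3),"F",s["ft_force"].round(1),"op",round(s["opening"],3),"j6",round(s["joints"][5],3))
E
python3 -c "
from h import *
to((602.5,116.2),214,q[2])"
```

```text
t 0.2 travel m [ 5.949e-01 -4.746e-01  3.000e-04] twist 0.382 slab [-354.5 -627.9] z 214.3 yaw 0.438 F [0.3 0.7 0.1] op 1.0 j6 -0.106
```

Emit:
drive_tool(
  targets=[
    {"jaw": 1,"travel": [0.033,-0.026,0],"twist": 0.05},
    {"jaw": 1,"travel": [0.066,-0.052,0],"twist": 0.1},
    {"jaw": 1,"travel": [0.099,-0.079,0],"twist": 0.15},
    {"jaw": 1,"travel": [0.132,-0.105,0],"twist": 0.2},
    {"jaw": 1,"travel": [0.164,-0.131,0],"twist": 0.25},
    {"jaw": 1,"travel": [0.197,-0.157,0],"twist": 0.3},
    {"jaw": 1,"travel": [0.23,-0.183,0],"twist": 0.35},
    {"jaw": 1,"travel": [0.263,-0.21,0],"twist": 0.38},
  ],
)

```text
t: 0.87
eef_pos: [413.2, -265.4, 214.7]
tcp_rot: [3.141, -0.0, 0.055]
ft_force: [0.8, -0.0, -0.0]
opening: 1.0
grip_force: 0.0
```

```bash
python3 -c "
from h import *
to((602.5,116.2),180,q[2])"
```

```text
t 0.87 travel m [ 0.2099 -0.3707  0.0347] twist -0.001 slab [-189.7 -336.1] z 214.7 yaw 0.055 F [ 0.8 -0.  -0. ] op 1.0 j6 0.811
```

Emit:
drive_tool(
  targets=[
    {"jaw": 1,"travel": [0.02,-0.035,0],"twist": 0},
    {"jaw": 1,"travel": [0.04,-0.07,0],"twist": 0},
    {"jaw": 1,"travel": [0.06,-0.106,0],"twist": 0},
    {"jaw": 1,"travel": [0.08,-0.141,0],"twist": 0},
    {"jaw": 1,"travel": [0.1,-0.176,0],"twist": 0},
    {"jaw": 1,"travel": [0.12,-0.211,0],"twist": 0},
    {"jaw": 1,"travel": [0.14,-0.247,0],"twist": 0},
    {"jaw": 1,"travel": [0.16,-0.282,0],"twist": 0},
  ],
)

```text
t: 1.53
eef_pos: [556.7, 25.7, 214.6]
tcp_rot: [3.142, -0.0, 0.058]
ft_force: [0.4, -1.8, 0.0]
opening: 0.999
grip_force: 0.0
```

Emit:
drive_tool(
  targets=[
    {"jaw": 1,"travel": [0.02,-0.036,0],"twist": 0},
    {"jaw": 1,"travel": [0.04,-0.07,0],"twist": 0},
    {"jaw": 1,"travel": [0.05,-0.089,0.01],"twist": 0},
    {"jaw": 1,"travel": [0.05,-0.089,0.035],"twist": 0},
    {"jaw": 1,"travel": [0.05,-0.089,0.035],"twist": 0},
  ],
)

```text
t: 1.95
eef_pos: [599.4, 116.4, 175.6]
tcp_rot: [3.141, 0.006, 0.06]
ft_force: [-0.2, -0.1, -0.8]
opening: 1.0
grip_force: 0.0
```

```bash
python3 -c "
from h import *
to((602.5,116.2),32,q[2])
c=read_camera('wrist');cv2.imwrite('pics/w1.png',c['frame'][:,:,::-1])
for p in [(20.4,34.5,56),]:
    w=W(p[:2]);print(proj(c,np.array([*w,p[2]])))
print('home',proj(c,np.array([*W((0,-90)),20])))
"
```

```text
t 1.95 travel m [0.0031 0.0004 0.1436] twist 0.005 slab [17.3 34.9] z 175.6 yaw 0.06 F [-0.2 -0.1 -0.8] op 1.0 j6 1.595
[327.98370605 226.32239969]
home [465.19365959 240.29186562]
```

View pics/w1.png

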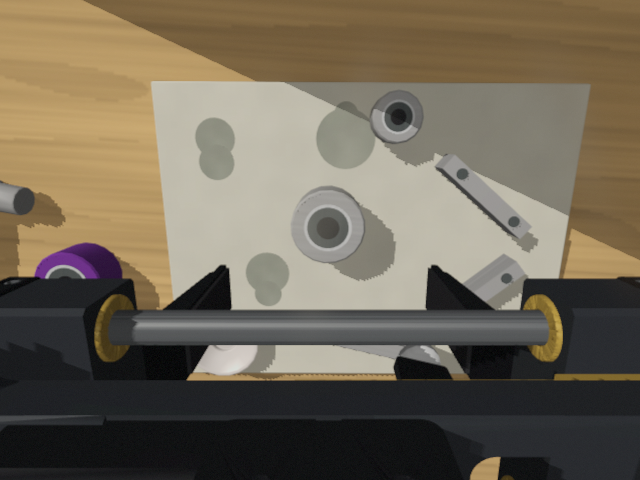

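The wrist view shows the die top centred at (328,226), exactly where the model predicted (328,226). I'll descend and grip.

Emit:
drive_tool(
  targets=[
    {"jaw": 1,"travel": [0.003,0,0.035],"twist": 0},
    {"jaw": 1,"travel": [0.003,0,0.07],"twist": 0},
    {"jaw": 1,"travel": [0.003,0,0.105],"twist": 0},
    {"jaw": 1,"travel": [0.003,0,0.13],"twist": 0},
    {"jaw": 1,"travel": [0.003,0,0.143],"twist": 0},
    {"jaw": 1,"travel": [0.003,0,0.143],"twist": 0},
    {"jaw": 1,"travel": [0.003,0,0.143],"twist": 0},
  ],
)

```text
t: 2.58
eef_pos: [604.4, 114.7, 37.4]
tcp_rot: [3.141, -0.0, 0.057]
ft_force: [-0.1, 1.1, 0.4]
opening: 1.001
grip_force: 0.0
```

```bash
python3 -c "
from h import *
to((602.5,116.2),32,q[2])"
```

```text
t 2.58 travel m [-0.0018 -0.0016  0.0054] twist 0.001 slab [22.1 32.9] z 37.4 yaw 0.057 F [-0.1  1.1  0.4] op 1.001 j6 1.594
```

Emit:
drive_tool(
  targets=[
    {"jaw": 0.5,"travel": [-0.002,-0.001,0],"twist": 0},
    {"jaw": 0.5,"travel": [-0.002,-0.001,0],"twist": 0},
    {"jaw": 0.5,"travel": [-0.002,-0.001,0],"twist": 0},
    {"jaw": 0.5,"travel": [-0.002,-0.001,0],"twist": 0},
    {"jaw": 0.5,"travel": [-0.002,-0.001,0],"twist": 0},
    {"jaw": 0.5,"travel": [-0.002,-0.001,0],"twist": 0},
    {"jaw": 0.5,"travel": [-0.002,-0.001,0],"twist": 0},
    {"jaw": 0.5,"travel": [-0.002,-0.001,0],"twist": 0},
  ],
)

```text
t: 3.25
eef_pos: [602.1, 116.3, 37.0]
tcp_rot: [3.142, -0.0, 0.058]
ft_force: [-0.4, -0.7, 4.6]
opening: 0.628
grip_force: 30.0
```

```bash
python3 -c "
from h import *
to(W((0,-72)),37.4,q[2])"
```

```text
t 3.25 travel m [-0.0202  0.1066 -0.0004] twist 0.002 slab [20.  34.6] z 37.0 yaw 0.058 F [-0.4 -0.7  4.6] op 0.628 j6 1.596
```

Gripped at an opening of 59.7 mm, which matches the die's 60 mm. I'll drag it along the slab.

Emit:
drive_tool(
  targets=[
    {"jaw": 0.5,"travel": [-0.001,0.004,0],"twist": 0},
    {"jaw": 0.5,"travel": [-0.003,0.012,0],"twist": 0},
    {"jaw": 0.5,"travel": [-0.005,0.022,0],"twist": 0},
    {"jaw": 0.5,"travel": [-0.008,0.032,0],"twist": 0},
    {"jaw": 0.5,"travel": [-0.01,0.042,0],"twist": 0},
    {"jaw": 0.5,"travel": [-0.013,0.051,0],"twist": 0},
    {"jaw": 0.5,"travel": [-0.014,0.057,0],"twist": 0},
    {"jaw": 0.5,"travel": [-0.015,0.06,0],"twist": 0},
  ],
)

```text
t: 3.92
eef_pos: [590.5, 54.4, 36.9]
tcp_rot: [-3.142, -0.001, 0.057]
ft_force: [0.5, 3.1, 5.7]
opening: 0.624
grip_force: 30.0
```

```bash
python3 -c "
from h import *
to(W((0,-70)),37.4,q[2])"
```

```text
t 3.92 travel m [-0.0051  0.0434 -0.0005] twist 0.001 slab [  5.  -26.6] z 36.9 yaw 0.057 F [0.5 3.1 5.7] op 0.624 j6 1.494
```

Emit:
drive_tool(
  targets=[
    {"jaw": 0.5,"travel": [-0.001,0.006,0],"twist": 0},
    {"jaw": 0.5,"travel": [-0.002,0.015,0],"twist": 0},
    {"jaw": 0.5,"travel": [-0.003,0.024,0],"twist": 0},
    {"jaw": 0.5,"travel": [-0.004,0.033,0],"twist": 0},
    {"jaw": 0.5,"travel": [-0.005,0.039,0],"twist": 0},
    {"jaw": 0.5,"travel": [-0.005,0.043,0],"twist": 0},
    {"jaw": 0.5,"travel": [-0.005,0.043,0],"twist": 0},
  ],
)

```text
t: 4.5
eef_pos: [587.8, 10.9, 36.9]
tcp_rot: [3.141, -0.0, 0.057]
ft_force: [-0.8, -4.6, 6.1]
opening: 0.628
grip_force: 30.0
```

Emit:
drive_tool(
  targets=[
    {"jaw": 0.75,"travel": [0,0,0],"twist": 0},
    {"jaw": 0.75,"travel": [0,0,0],"twist": 0},
    {"jaw": 0.75,"travel": [0,0,0],"twist": 0},
    {"jaw": 0.75,"travel": [0,0,0],"twist": 0},
  ],
)

```text
t: 4.83
eef_pos: [587.6, 12.2, 36.4]
tcp_rot: [3.142, 0.001, 0.058]
ft_force: [-0.3, -0.2, -0.0]
opening: 0.744
grip_force: 0.0
```

```bash
python3 -c "
from h import *
to(W((0,-70)),37.4,q[2])"
```

```text
t 4.83 travel m [ 0.0002  0.0014 -0.001 ] twist 0.002 slab [ -0.2 -68.6] z 36.4 yaw 0.058 F [-0.3 -0.2 -0. ] op 0.744 j6 1.422
```

Emit:
drive_tool(
  targets=[
    {"jaw": 0.75,"travel": [0,0,-0.03],"twist": 0},
    {"jaw": 0.75,"travel": [0,0,-0.055],"twist": 0},
    {"jaw": 0,"travel": [0,-0.03,-0.055],"twist": 0},
    {"jaw": 0,"travel": [0,-0.055,-0.055],"twist": 0},
    {"jaw": 0,"travel": [0,-0.055,-0.055],"twist": 0},
    {"jaw": 0,"travel": [0,-0.055,-0.055],"twist": 0},
    {"jaw": 0,"travel": [0,-0.055,-0.055],"twist": 0},
    {"jaw": 0,"travel": [0,-0.055,-0.055],"twist": 0},
  ],
)

```text
t: 5.5
eef_pos: [584.7, 66.5, 91.3]
tcp_rot: [3.141, 0.001, 0.057]
ft_force: [-0.3, -0.5, -0.3]
opening: 0.387
grip_force: 0.0
```

```bash
python3 -c "
from h import *
to(W((0,-14)),28,q[2])"
```

```text
t 5.5 travel m [ 0.0002 -0.0002  0.0633] twist 0.002 slab [ -0.2 -14.2] z 91.3 yaw 0.057 F [-0.3 -0.5 -0.3] op 0.387 j6 1.515
```

Emit:
drive_tool(
  targets=[
    {"jaw": 0,"travel": [0,0,0],"twist": 0},
    {"jaw": 0,"travel": [0,0,0],"twist": 0},
    {"jaw": 0,"travel": [0,0,0],"twist": 0},
    {"jaw": 0,"travel": [0,0,0],"twist": 0},
    {"jaw": 0,"travel": [0,0,0.02],"twist": 0},
    {"jaw": 0,"travel": [0,0,0.045],"twist": 0},
    {"jaw": 0,"travel": [0,0,0.063],"twist": 0},
    {"jaw": 0,"travel": [0,0,0.063],"twist": 0},
  ],
)

```text
t: 6.17
eef_pos: [583.1, 67.0, 25.6]
tcp_rot: [-3.141, 0.005, 0.058]
ft_force: [-0.4, -0.0, 0.2]
opening: 0.006
grip_force: 0.0
```

Emit:
drive_tool(
  targets=[
    {"jaw": 0,"travel": [0,0.003,0],"twist": 0},
    {"jaw": 0,"travel": [0,0.008,0],"twist": 0},
    {"jaw": 0,"travel": [0,0.013,0],"twist": 0},
    {"jaw": 0,"travel": [0,0.017,0],"twist": 0},
    {"jaw": 0,"travel": [0,0.021,0],"twist": 0},
    {"jaw": 0,"travel": [0,0.025,0],"twist": 0},
    {"jaw": 0,"travel": [0,0.027,0],"twist": 0},
    {"jaw": 0,"travel": [0,0.028,0],"twist": 0},
  ],
)

```text
t: 6.83
eef_pos: [586.5, 38.9, 28.9]
tcp_rot: [3.142, -0.0, 0.057]
ft_force: [-0.2, 2.5, 2.3]
opening: 0.004
grip_force: 1.4
```

```bash
python3 -c "
from h import *
to(W((0,-48)),28,q[2])"
```

```text
t 6.83 travel m [-0.0001  0.0062  0.0009] twist 0.002 slab [  0.1 -41.8] z 28.9 yaw 0.057 F [-0.2  2.5  2.3] op 0.004 j6 1.467
```

Emit:
drive_tool(
  targets=[
    {"jaw": 0,"travel": [0,0.001,0],"twist": 0},
    {"jaw": 0,"travel": [0,0.002,0],"twist": 0},
    {"jaw": 0,"travel": [0,0.003,0],"twist": 0},
    {"jaw": 0,"travel": [0,0.004,0],"twist": 0},
    {"jaw": 0,"travel": [0,0.005,0],"twist": 0},
    {"jaw": 0,"travel": [0,0.005,0],"twist": 0},
  ],
)

```text
t: 7.33
eef_pos: [586.7, 34.1, 28.6]
tcp_rot: [3.141, 0.0, 0.058]
ft_force: [0.0, 1.5, 2.0]
opening: 0.004
grip_force: 0.9
```

```bash
python3 -c "
from h import *
to(W((0,-48)),28,q[2])"
```

```text
t 7.33 travel m [-0.      0.0014  0.0006] twist 0.002 slab [ -0.  -46.6] z 28.6 yaw 0.058 F [0.  1.5 2. ] op 0.004 j6 1.459
```

Emit:
drive_tool(
  targets=[
    {"jaw": 0,"travel": [0,0.0005,0],"twist": 0},
    {"jaw": 0,"travel": [0,0.001,0],"twist": 0},
    {"jaw": 0,"travel": [0,0.0015,0],"twist": 0},
    {"jaw": 0,"travel": [0,0.0015,0],"twist": 0},
  ],
)

```text
t: 7.67
eef_pos: [586.7, 32.7, 28.6]
tcp_rot: [3.141, 0.0, 0.058]
ft_force: [0.2, 1.5, 0.1]
opening: 0.007
grip_force: 1.0
```

Emit:
drive_tool(
  targets=[
    {"jaw": 0,"travel": [0,0.0005,0],"twist": 0},
    {"jaw": 0,"travel": [0,0.001,0],"twist": 0},
    {"jaw": 0,"travel": [0,0.001,0],"twist": 0},
  ],
)

```text
t: 7.92
eef_pos: [586.7, 31.7, 28.6]
tcp_rot: [3.141, 0.0, 0.058]
ft_force: [-1.0, 1.5, 0.6]
opening: 0.005
grip_force: 1.0
```

Emit:
drive_tool(
  targets=[
    {"jaw": 0,"travel": [0,0.0005,0],"twist": 0},
    {"jaw": 0,"travel": [0,0.001,0],"twist": 0},
    {"jaw": 0,"travel": [0,0.001,0],"twist": 0},
  ],
)

```text
t: 8.17
eef_pos: [586.5, 31.0, 28.6]
tcp_rot: [-3.141, 0.001, 0.058]
ft_force: [-1.0, 4.8, 1.5]
opening: 0.004
grip_force: 2.5
```

Emit:
drive_tool(
  targets=[
    {"jaw": 0,"travel": [0,0.0005,0],"twist": 0},
    {"jaw": 0,"travel": [0,0.001,0],"twist": 0},
    {"jaw": 0,"travel": [0,0.001,0],"twist": 0},
  ],
)

```text
t: 8.42
eef_pos: [586.1, 30.4, 28.6]
tcp_rot: [-3.141, 0.002, 0.058]
ft_force: [-3.4, 7.6, 3.1]
opening: 0.002
grip_force: 4.2
```

```bash
python3 -c "
from h import *
to(W((0,-48)),28,q[2])
T=read_camera('top')
a=T['frame'][178:318,215:400,::-1]
cv2.imwrite('pics/topz2.png',cv2.resize(a,None,fx=4,fy=4,interpolation=cv2.INTER_CUBIC))
c=read_camera('side')['frame'][225:320,270:370,::-1]
cv2.imwrite('pics/sidez2.png',cv2.resize(c,None,fx=6,fy=6,interpolation=cv2.INTER_CUBIC))"
```

```text
t 8.42 travel m [ 0.0008 -0.0022  0.0006] twist 0.002 slab [ -0.8 -50.2] z 28.6 yaw 0.058 F [-3.4  7.6  3.1] op 0.002 j6 1.451
```

View pics/sidez2.png

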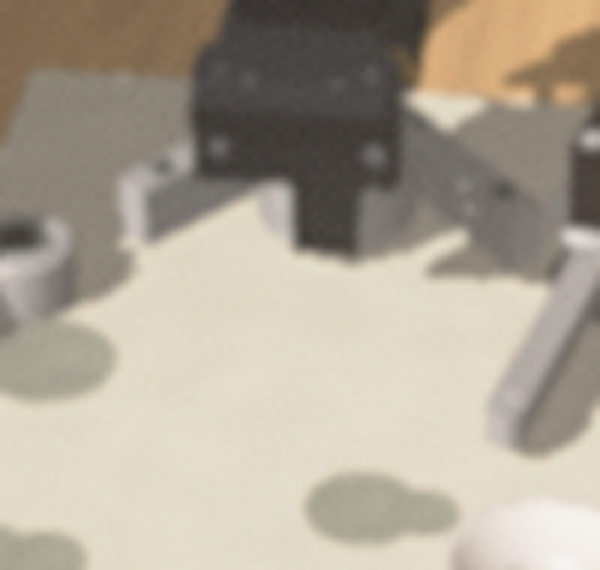

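Emit:
drive_tool(
  targets=[
    {"jaw": 0,"travel": [-0.001,0.0005,0],"twist": 0},
    {"jaw": 0,"travel": [-0.001,0.001,0],"twist": 0},
    {"jaw": 0,"travel": [-0.001,0.001,0],"twist": 0},
  ],
)

```text
t: 8.77
eef_pos: [585.6, 29.9, 28.7]
tcp_rot: [-3.14, 0.001, 0.058]
ft_force: [-1.8, 12.0, 3.0]
opening: 0.001
grip_force: 6.2
```

Emit:
drive_tool(
  targets=[
    {"jaw": 0,"travel": [-0.001,0.0005,0],"twist": 0},
    {"jaw": 0,"travel": [-0.001,0.001,0],"twist": 0},
    {"jaw": 0,"travel": [-0.001,0.001,0],"twist": 0},
  ],
)

```text
t: 9.02
eef_pos: [585.5, 29.5, 28.9]
tcp_rot: [-3.14, -0.001, 0.058]
ft_force: [1.8, 18.9, 3.1]
opening: 0.001
grip_force: 9.6
```

Both rails now resist: the force is up to 19 N, the lateral force has changed sign, and motion has stopped. I'll back off, rise and check from above.

Emit:
drive_tool(
  targets=[
    {"jaw": 0,"travel": [0.001,-0.004,0],"twist": 0},
    {"jaw": 0,"travel": [0.001,-0.015,0],"twist": 0},
    {"jaw": 0,"travel": [0.001,-0.03,-0.01],"twist": 0},
    {"jaw": 0.5,"travel": [0,-0.03,-0.05],"twist": 0},
    {"jaw": 0.5,"travel": [-0.01,-0.01,-0.085],"twist": 0},
    {"jaw": 0.5,"travel": [-0.03,0.01,-0.115],"twist": 0},
    {"jaw": 0.5,"travel": [-0.05,0.02,-0.14],"twist": 0},
    {"jaw": 0.5,"travel": [-0.05,0.02,-0.14],"twist": 0},
  ],
)

```text
t: 9.68
eef_pos: [535.2, 3.4, 173.0]
tcp_rot: [3.14, -0.005, 0.057]
ft_force: [1.2, 0.4, 0.4]
opening: 0.303
grip_force: 0.0
```

```bash
python3 - <<'E'
from h import *
to(W((-100,-45)),170,1.396)
c=read_camera('wrist');f=c['frame'].copy()
pr=lambda x,y,z:proj(c,np.array([*W((x,y)),z]))
def circ(cx,cy,r,z,col):
    p=np.array([pr(cx+r*np.cos(a),cy+r*np.sin(a),z) for a in np.linspace(0,6.283,60)])
    cv2.polylines(f,[np.round(p*8).astype(np.int32)],True,col,1,cv2.LINE_AA,3)
circ(0,-90,30,56,(255,0,0)); circ(-100,-45,19,61,(0,255,0))
for s in(1,-1):
    d=np.array([s*np.sin(.6981),np.cos(.6981)]);n=np.array([s*np.cos(.6981),-np.sin(.6981)])
    b=np.array([0,-90])+30*n
    # mouth end at y=-55
    m=np.array([s*67.5,-55.]);e=m-90*d
    print("rail inner check",np.dot(m-b,n))
    P=np.array([pr(*k,44) for k in(m,e,e+14*n,m+14*n)]);cv2.polylines(f,[np.round(P*8).astype(np.int32)],True,(255,0,255),1,cv2.LINE_AA,3)
cv2.imwrite('pics/w2.png',f[:,:,::-1])
E
```

```text
t 9.68 travel m [-0.0468 -0.0294  0.003 ] twist -1.339 slab [-53.1 -74.4] z 173.0 yaw 0.057 F [1.2 0.4 0.4] op 0.303 j6 1.398
rail inner check -0.7873410560775945
rail inner check -0.7873410560775945
```

View pics/w2.png

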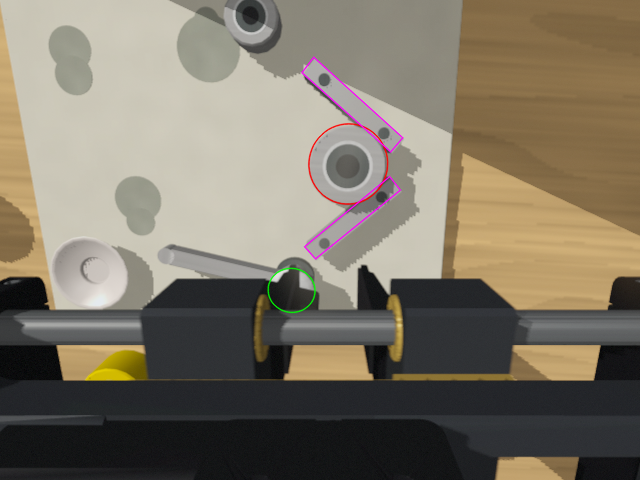

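The overlay fits the rails, and the die (red ring) sits against both of them with its top centred at (348,164). Next I'll go above the knob and rotate the jaw across the bar.

Emit:
drive_tool(
  targets=[
    {"jaw": 0.5,"travel": [-0.01,-0.005,0],"twist": -0.12},
    {"jaw": 0.5,"travel": [-0.02,-0.01,0],"twist": -0.24},
    {"jaw": 0.5,"travel": [-0.03,-0.018,0],"twist": -0.36},
    {"jaw": 0.5,"travel": [-0.04,-0.025,0],"twist": -0.48},
    {"jaw": 0.5,"travel": [-0.047,-0.029,0],"twist": -0.6},
    {"jaw": 0.5,"travel": [-0.047,-0.029,0],"twist": -0.72},
    {"jaw": 0.5,"travel": [-0.047,-0.029,0],"twist": -0.84},
    {"jaw": 0.5,"travel": [-0.047,-0.029,0],"twist": -0.96},
  ],
)

```text
t: 10.4
eef_pos: [487.7, 31.7, 167.5]
tcp_rot: [-3.14, 0.001, 1.024]
ft_force: [-0.4, 0.5, 0.8]
opening: 0.503
grip_force: 0.0
```

Emit:
drive_tool(
  targets=[
    {"jaw": 0.5,"travel": [0,0,0],"twist": -0.12},
    {"jaw": 0.5,"travel": [0,0,0],"twist": -0.24},
    {"jaw": 0.5,"travel": [0,0,0],"twist": -0.36},
    {"jaw": 0.5,"travel": [0,0,0],"twist": -0.38},
    {"jaw": 0.5,"travel": [0,0,0],"twist": -0.38},
  ],
)

```text
t: 10.82
eef_pos: [487.7, 31.4, 167.7]
tcp_rot: [-3.14, 0.0, 1.396]
ft_force: [1.0, -0.0, -0.4]
opening: 0.5
grip_force: 0.0
```

```bash
python3 - <<'E'
from h import *
to(W((-100,-45)),66,1.396)
T=read_camera('top')
# arm angle from the wrist picture taken before: use top view end (258,402) zoom
e=L(onz(T,((258.5)/4-.5+215,(402.5)/4-.5+178),45));print(e,np.arctan2(e[0]+100,e[1]+45))
c=read_camera('wrist');f=c['frame'].copy()
pr=lambda x,y,z:proj(c,np.array([*W((x,y)),z]))
for a in(.15,.23,.31):
    d=np.array([np.sin(a),np.cos(a)]);P=np.array([pr(*(np.array([-100,-45])+k*d),96) for k in(-23,23)])
    cv2.polylines(f,[np.round(P*8).astype(np.int32)],False,(255,0,0) if a==.23 else (0,255,0),1,cv2.LINE_AA,3)
cv2.imwrite('pics/w3.png',f[:,:,::-1])
E
```

```text
t 10.82 travel m [-0.0014 -0.0007  0.1017] twist 0.0 slab [-99.  -43.8] z 167.7 yaw 1.396 F [ 1.  -0.  -0.4] op 0.5 j6 0.104
[-73.65556676  58.80989508] 0.24852913429598783
```

View pics/w3.png

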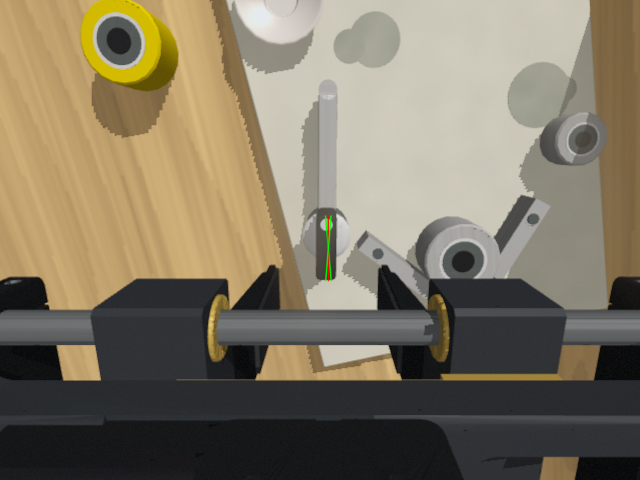

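The wrist view shows the black bar upright in the image at column 326, rows 208–280, aligned with the jaw and about 1 mm left of the model line. I'll descend and grip it.

Emit:
drive_tool(
  targets=[
    {"jaw": 0.5,"travel": [-0.001,-0.0015,0.03],"twist": 0},
    {"jaw": 0.5,"travel": [-0.001,-0.0015,0.06],"twist": 0},
    {"jaw": 0.5,"travel": [-0.001,-0.0015,0.085],"twist": 0},
    {"jaw": 0.5,"travel": [-0.001,-0.0015,0.1],"twist": 0},
    {"jaw": 0.5,"travel": [-0.001,-0.0015,0.1],"twist": 0},
    {"jaw": 0.5,"travel": [-0.001,-0.0015,0.1],"twist": 0},
  ],
)

```text
t: 11.42
eef_pos: [485.9, 30.4, 68.3]
tcp_rot: [-3.14, 0.0, 1.396]
ft_force: [-0.5, 0.3, -0.1]
opening: 0.502
grip_force: 0.0
```

Emit:
drive_tool(
  targets=[
    {"jaw": 0,"travel": [0,0,0],"twist": 0},
    {"jaw": 0,"travel": [0,0,0],"twist": 0},
    {"jaw": 0,"travel": [0,0,0],"twist": 0},
    {"jaw": 0,"travel": [0,0,0],"twist": 0},
    {"jaw": 0,"travel": [0,0,0],"twist": 0},
    {"jaw": 0,"travel": [0,0,0],"twist": 0},
    {"jaw": 0,"travel": [0,0,0],"twist": 0},
    {"jaw": 0,"travel": [0,0,0],"twist": 0},
  ],
)

```text
t: 12.08
eef_pos: [486.1, 30.3, 68.9]
tcp_rot: [3.141, 0.0, 1.398]
ft_force: [-1.3, 0.0, 4.6]
opening: 0.147
grip_force: 30.0
```

```bash
python3 -c "
from h import *
to(W((-100,-45)),66,1.396);print(state()['moment'])"
```

```text
t 12.08 travel m [-0.      0.0006  0.0029] twist 0.002 slab [-100.6  -44.9] z 68.9 yaw 1.398 F [-1.3  0.   4.6] op 0.147 j6 0.1
[ 0.08404849  0.09412292 -0.04343338]
```

The bar is gripped at 14 mm. Now I'll turn it clockwise.

Emit:
drive_tool(
  targets=[
    {"jaw": 0,"travel": [0,0,0],"twist": 0.04},
    {"jaw": 0,"travel": [0,0,0],"twist": 0.12},
    {"jaw": 0,"travel": [0,0,0],"twist": 0.2},
    {"jaw": 0,"travel": [0,0,0],"twist": 0.28},
    {"jaw": 0,"travel": [0,0,0],"twist": 0.36},
    {"jaw": 0,"travel": [0,0,0],"twist": 0.44},
    {"jaw": 0,"travel": [0,0,0],"twist": 0.52},
    {"jaw": 0,"travel": [0,0,0],"twist": 0.6},
  ],
)

```text
t: 12.75
eef_pos: [486.0, 30.3, 68.9]
tcp_rot: [3.142, 0.0, 0.794]
ft_force: [-2.6, 0.8, 5.6]
opening: 0.144
grip_force: 30.0
```

Emit:
drive_tool(
  targets=[
    {"jaw": 0,"travel": [0,0,0],"twist": 0.08},
    {"jaw": 0,"travel": [0,0,0],"twist": 0.16},
    {"jaw": 0,"travel": [0,0,0],"twist": 0.24},
    {"jaw": 0,"travel": [0,0,0],"twist": 0.32},
    {"jaw": 0,"travel": [0,0,0],"twist": 0.4},
    {"jaw": 0,"travel": [0,0,0],"twist": 0.48},
    {"jaw": 0,"travel": [0,0,0],"twist": 0.56},
    {"jaw": 0,"travel": [0,0,0],"twist": 0.6},
  ],
)

```text
t: 13.42
eef_pos: [485.8, 30.4, 68.9]
tcp_rot: [-3.141, 0.0, 0.193]
ft_force: [-1.6, 1.0, 7.1]
opening: 0.147
grip_force: 30.0
```

```bash
python3 -c "
from h import *
to(W((-100,-45)),66,1.396-2.15);print(state()['moment'])"
```

```text
t 13.42 travel m [0.0008 0.0004 0.0029] twist 0.947 slab [-100.9  -44.7] z 68.9 yaw 0.193 F [-1.6  1.   7.1] op 0.147 j6 1.304
[0.39752389 0.38767266 0.04859207]
```

Emit:
drive_tool(
  targets=[
    {"jaw": 0,"travel": [0,0,0],"twist": 0.04},
    {"jaw": 0,"travel": [0,0,0],"twist": 0.08},
    {"jaw": 0,"travel": [0,0,0],"twist": 0.12},
    {"jaw": 0,"travel": [0,0,0],"twist": 0.16},
    {"jaw": 0,"travel": [0,0,0],"twist": 0.2},
    {"jaw": 0,"travel": [0,0,0],"twist": 0.24},
    {"jaw": 0,"travel": [0,0,0],"twist": 0.28},
    {"jaw": 0,"travel": [0,0,0],"twist": 0.32},
  ],
)

```text
t: 14.08
eef_pos: [485.8, 30.5, 68.9]
tcp_rot: [-3.142, 0.0, -0.124]
ft_force: [-2.4, 2.3, 6.7]
opening: 0.15
grip_force: 30.0
```

```bash
python3 -c "
from h import *
to(W((-100,-45)),66,1.396-2.15);print(state()['moment'])"
```

```text
t 14.08 travel m [0.001  0.0002 0.0029] twist 0.63 slab [-100.9  -44.6] z 68.9 yaw -0.124 F [-2.4  2.3  6.7] op 0.15 j6 1.621
[0.55383691 0.41220682 0.17007177]
```

Emit:
drive_tool(
  targets=[
    {"jaw": 0,"travel": [0,0,0],"twist": 0.06},
    {"jaw": 0,"travel": [0,0,0],"twist": 0.12},
    {"jaw": 0,"travel": [0,0,0],"twist": 0.18},
    {"jaw": 0,"travel": [0,0,0],"twist": 0.25},
    {"jaw": 0,"travel": [0,0,0],"twist": 0.32},
    {"jaw": 0,"travel": [0,0,0],"twist": 0.4},
    {"jaw": 0,"travel": [0,0,0],"twist": 0.48},
    {"jaw": 0,"travel": [0,0,0],"twist": 0.55},
  ],
)

```text
t: 14.75
eef_pos: [485.9, 30.6, 68.9]
tcp_rot: [-3.141, 0.0, -0.676]
ft_force: [-0.6, 4.5, 5.7]
opening: 0.145
grip_force: 30.0
```

```bash
python3 -c "
from h import *
to(W((-100,-45)),66,1.396-2.15);print(state()['moment'])"
```

```text
t 14.75 travel m [ 0.0009 -0.0002  0.0029] twist 0.078 slab [-100.8  -44.5] z 68.9 yaw -0.676 F [-0.6  4.5  5.7] op 0.145 j6 2.174
[0.7904746  0.35519482 0.15795174]
```

The moment has levelled off at about 0.17 N m, so the clutch is slipping, about 0.67 rad so far. I'll add a little more, then release and lift.

Emit:
drive_tool(
  targets=[
    {"jaw": 0,"travel": [0,0,0],"twist": 0.05},
    {"jaw": 0,"travel": [0,0,0],"twist": 0.1},
    {"jaw": 0,"travel": [0,0,0],"twist": 0.1},
    {"jaw": 0.5,"travel": [0,0,0],"twist": 0.1},
    {"jaw": 0.5,"travel": [0,0,0],"twist": 0.1},
    {"jaw": 0.5,"travel": [0,0,0],"twist": 0.1},
    {"jaw": 0.5,"travel": [0,0,0],"twist": 0.1},
    {"jaw": 0.5,"travel": [0,0,0],"twist": 0.1},
  ],
)

```text
t: 15.42
eef_pos: [486.0, 30.2, 68.5]
tcp_rot: [3.141, 0.0, -0.772]
ft_force: [0.2, 0.2, -0.1]
opening: 0.441
grip_force: 0.0
```

Emit:
drive_tool(
  targets=[
    {"jaw": 0.5,"travel": [0,0,-0.02],"twist": 0.1},
    {"jaw": 0.5,"travel": [0,0,-0.05],"twist": 0.1},
    {"jaw": 0.5,"travel": [0,0,-0.08],"twist": 0.1},
    {"jaw": 0.5,"travel": [-0.03,0,-0.11],"twist": 0.1},
    {"jaw": 0.5,"travel": [-0.04,0,-0.14],"twist": 0.1},
    {"jaw": 0.5,"travel": [-0.04,0,-0.14],"twist": 0.1},
    {"jaw": 0.5,"travel": [-0.04,0,-0.14],"twist": 0.1},
  ],
)

```text
t: 16.0
eef_pos: [457.7, 58.5, 209.9]
tcp_rot: [-3.139, -0.002, -0.871]
ft_force: [-1.4, -0.2, -0.2]
opening: 0.497
grip_force: 0.0
```

```bash
python3 - <<'E'
from h import *
to(W((-100,-45)),66,1.396-2.15)
c=read_camera('wrist');f=c['frame'].copy()
pr=lambda x,y,z:proj(c,np.array([*W((x,y)),z]))
p=np.array([pr(30*np.cos(a),-90+30*np.sin(a),56) for a in np.linspace(0,6.283,60)])
cv2.polylines(f,[np.round(p*8).astype(np.int32)],True,(255,0,0),1,cv2.LINE_AA,3)
cv2.imwrite('pics/w4.png',f[:,:,::-1])
E
```

```text
t 16.0 travel m [ 0.0404 -0.004   0.1439] twist -0.117 slab [-127.4  -15.1] z 209.9 yaw -0.871 F [-1.4 -0.2 -0.2] op 0.497 j6 2.426
```

View pics/w4.png

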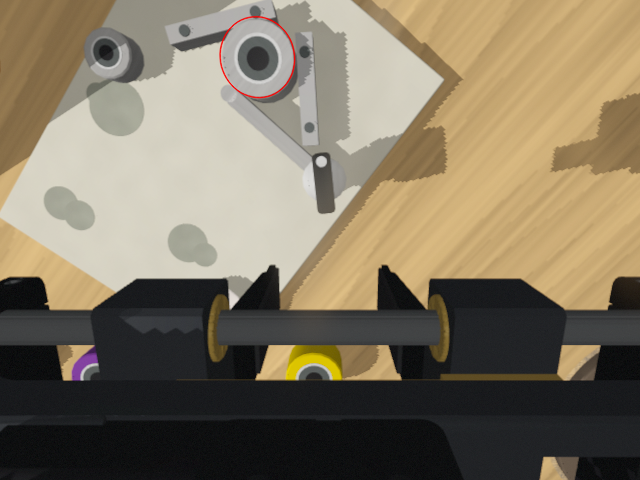

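The die (centre about (258,57)) is still home against both rails. The arm end at (232,95) bears on the back of the die. The knob bar sits about 43° (0.75 rad) past the arm, so the slip is good.

```bash
python3 -c "
from cell import *
print(job_done())"
```

```text
the job is handed in; nothing more can be done
None
```

I slid the die into the V and clamped it, with about 0.75 rad of clutch slip seen in the last picture. I handed the job in at about 16 s; no verdict came back. The last picture shows the die home against both rails with the arm against it. I never touched the small die or the other things.

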